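# Line up bottles by size beside the stirrer

### The job

Set the four white bottles out ready for use in the tray beside the magnetic stirrer, one standing centred on each black pad, in order of size: the smallest on the pad next to the stirrer, rising to the largest at the far end. Keep the bottles upright all the time, and leave the orange tip box where it stands.

Things in the scene. Friction and masses are not known exactly. Their poses are not given: they have to be found in the camera images.
- bottle_30: The smallest of four alike white plastic bottles with blue screw caps, loose, standing upright on the 2 mm thick green bench mat at the start: 34 mm in diameter, 68 mm tall in all, its cap 24 mm in diameter and the top 20 mm of that height (a short neck and a sloping shoulder below), about 45 g. Origin: centre of its underside; z up along its axis.
- bottle_60: The second smallest of four alike white plastic bottles with blue screw caps, loose, standing upright on the 2 mm thick green bench mat at the start: 40 mm in diameter, 86 mm tall in all, its cap 28 mm in diameter and the top 22 mm of that height (a short neck and a sloping shoulder below), about 80 g. Origin: centre of its underside; z up along its axis.
- bottle_125: The second largest of four alike white plastic bottles with blue screw caps, loose, standing upright on the 2 mm thick green bench mat at the start: 50 mm in diameter, 108 mm tall in all, its cap 30 mm in diameter and the top 23 mm of that height (a short neck and a sloping shoulder below), about 150 g. Origin: centre of its underside; z up along its axis.
- bottle_250: The largest of four alike white plastic bottles with blue screw caps, loose, standing upright on the 2 mm thick green bench mat at the start: 61 mm in diameter, 140 mm tall in all, its cap 34 mm in diameter and the top 24 mm of that height (a short neck and a sloping shoulder below), about 280 g. Origin: centre of its underside; z up along its axis.
- pad_a: Fixed round black rubber pad, 80 mm in diameter and 2 mm thick, on the floor of the white bottle tray; the first of four like pads in a straight row at 92 mm spacing, counted from the tray's left (+y) end. Origin: centre of its underside, 2 mm below its top face; x points across the row, y along the row. The tray is 376 x 104 mm with a rim 14 mm high; tray, stirrer and tip box together may stand nearer to the robot than the bottles or beyond them.
- pad_b: Fixed round black rubber pad, 80 mm in diameter and 2 mm thick, on the floor of the white bottle tray; the second of four like pads in a straight row at 92 mm spacing, counted from the tray's left (+y) end. Origin: centre of its underside, 2 mm below its top face; x points across the row, y along the row.
- pad_c: Fixed round black rubber pad, 80 mm in diameter and 2 mm thick, on the floor of the white bottle tray; the third of four like pads in a straight row at 92 mm spacing, counted from the tray's left (+y) end. Origin: centre of its underside, 2 mm below its top face; x points across the row, y along the row.
- pad_d: Fixed round black rubber pad, 80 mm in diameter and 2 mm thick, on the floor of the white bottle tray; the fourth of four like pads in a straight row at 92 mm spacing, counted from the tray's left (+y) end. Origin: centre of its underside, 2 mm below its top face; x points across the row, y along the row.
- stirrer: Fixed magnetic stirrer with a grey 130 x 130 mm housing and a round white plate on top, 76 mm tall, just off one end of the tray (either end; its centre is about 167 mm from the centre of the nearest pad). Origin: centre of its underside; z up.
- tip_box: Bystander: loose pipette-tip box with orange base, frosted pale lid over yellow tips, 124 x 86 mm, 83 mm tall, about 300 g, just off the other end of the tray. Origin: centre of its underside; z up.
Things that resemble listed ones, but are neither listed nor needed, are in the scene too. What is shaped like the bottle_250 but pink or red is not meant.

How it is judged (in metres and radians):
At the end, for the whole second after the job is handed in: Each bottle is released, at rest and upright (0.08 rad) on its own pad, centre within 12 mm of the pad's, underside less than 10 mm above the bench (pad tops are at 6 mm); from the stirrer's end the row runs smallest to largest (((horizontal distance between stirrer and pad_a below 0.2 m and horizontal distance between bottle_30 and pad_a below 0.012 m and horizontal distance between bottle_60 and pad_b below 0.012 m and horizontal distance between bottle_125 and pad_c below 0.012 m and horizontal distance between bottle_250 and pad_d below 0.012 m) or (horizontal distance between stirrer and pad_d below 0.2 m and horizontal distance between bottle_30 and pad_d below 0.012 m and horizontal distance between bottle_60 and pad_c below 0.012 m and horizontal distance between bottle_125 and pad_b below 0.012 m and horizontal distance between bottle_250 and pad_a below 0.012 m)) and angle between each of bottle_30, bottle_60, bottle_125, bottle_250's own z axis and vertical below 0.08 rad and height (world z) of each of bottle_30, bottle_60, bottle_125, bottle_250 below 0.01 m and linear speed of each of bottle_30, bottle_60, bottle_125, bottle_250 below 0.02 m/s); the robot touches nothing.
It fails at once if a bottle is tipped over (more than 0.6 rad from upright) (angle between any of bottle_30, bottle_60, bottle_125, bottle_250's own z axis and vertical above 0.6 rad).
It fails at once if the tip box is shifted by more than 20 mm (distance of tip_box from where it was at the start of the episode above 0.02 m).
It also fails if it takes over 104 s, if anything falls off the work surface, if the arm or the gripper's body presses on something with over 40 N, if the wrist force passes 120 N, or if a joint passes its speed limit or range.

### The arm

A 6-joint arm with a two-finger parallel gripper is mounted at the origin on the work surface. World frame = base frame: x ahead of the robot, y to its left, z up, the work surface at z = 0. Lengths are in m, angles in degrees, forces in N, time in s.
With the tool pointing down it reaches from about 0.35 to 0.875 m from the base axis. Payload 4.2 kg.
Tool frame: the origin (TCP) lies at the very end of the fingers, on their centre line; the grasp point (between the pads) lies 19 mm behind it; z points along the fingers, x is the direction in which the jaws open and shut, and the axes are right-handed (so a half turn about z gives the same grasp; the last joint's range is limited). The gripper opens to 87 mm and grips with 3 to 60 N. Pads are 19 mm wide; open, the fingers measure 117 mm over their backs; the gripper's body (75 mm by 190 mm) begins 51 mm behind the grasp point.
Start: joints at [86.207, 22.042, 0.453, 0, -68.411, -14.817], TCP at [0.199, 0.592, 0.223] pointing down, gripper open.
Joint ranges: [-179.83, 179.83], [-69.29, 118.12], [-61.27, 80.66], [-181.25, 117.63], [-171.15, -9.14], [-177.46, 177.46]. Speed limits (degrees/s): [159.86, 159.86, 180, 180, 180, 180].

### API

Orientations are given as a 3x3 rotation matrix whose columns are the frame's x, y, z axes.
In Python, from station import r gives the robot as it stands.
- The arm moves only by the shell command python3 -m jog 'ROWS' [OPENING]. ROWS is JSON, a list of rows, each a list of 2 entries, a list of its own where there are three numbers: the shift along the tool's x, y, z in m, then the turn, a rotation vector about the tool's x, y, z in units of 5 degrees (1.0 is 5 degrees). A call has exactly 10 rows; each row is the pose to reach, as a shift and turn from the pose commanded when the call began, along the tool's axes at that moment; what a row does not reach only later rows make up. A row lasts 1/12 s, in which the tool goes at most 41.7 mm and 7.16 degrees, less where a joint would pass 70% of its speed; a pose out of reach is approached as far as the arm can. A call with a gripper value outside its range is refused whole. OPENING is the finger opening in m, from 0 to 0.087, set as the call begins (- or left out, the last holds). The fingers move at their own pace and stop on an object; the grip force is fixed at half the most. Time passes only in rows, so rows that repeat a pose let the fingers close, or fill a call up. It gives the time, the measured TCP pose, the force and the opening at its end, in the units of the state.
- r.sense(): the state, without advancing time (a new reading comes with each control period).
- r.capture(name): name is "scene" or "top" or "wrist"; returns (picture, depth): 420x560x3 uint8, blue, green, red; 420x560 float32, m along the optical axis (not along the pixel's ray), 0 where there is no reading.
- r.calibration(name): a dict with "fx", "fy", "cx", "cy" (pixels), "k1" (the pictures are not rectified: a ray, as slopes to the right and down, at radius r is drawn at 1 + k1 r^2 times it, then the intrinsics apply), "R" (3x3) and "t" (3): a world point X has camera coordinates R X + t; the wrist camera has in their place "tool_from_camera" (4x4, takes a point from camera to tool coordinates, whose origin is the TCP and whose axes are the tool frame's). Camera axes: x right, y down, z forward; pixel columns grow to the right and rows downward; lengths in m; the calibration is good to about 2 mm. A picture is of the moment at which its call begins: read the wrist's pose just before it. calibration takes no time and is no camera call.
- r.finish_job(): hands the job in, once; it reports no verdict.
Trained networks look in the newest picture that a camera, given by its name, has taken for a name from the list of things; names that differ only in an ending like _2 or _b are one class to them, and where a whole thing is asked for, a point or a joint stands for the part that bears it (a point fixed in the world has none). Each returns a list of dicts, best first, with "confidence" (0 to 1); they miss things now and then, are a little off and sometimes report something else, mostly with a low value. They report only what shows in the picture. A call takes as long as a camera call. They do not tell look-alikes from the thing itself.
- r.cut_out(query, camera): "region" (420x560 bool, what is visible of it) and "uv" ([column, row] in pixels, amid what is visible of it).
The state is a dict: "time_s": time; "joints": joint angles; "joint_velocities": joint speeds; "effort": joint torques, N m; "tcp_pos": TCP position; "ee_rot": TCP orientation; "wrist_force": force on the tool from outside, world axes, zero at the start; "moment": the same for the moment, N m; "gripper_width": opening from 0.0 (shut) to 1.0 (fully open).
Only numpy, scipy, OpenCV 4.12 (cv2) and the standard library are available. Lean on these libraries where they do the work, as an engineer would, in place of code of your own. Each camera call takes 0.05 s, during which the arm holds its last target.

## Working session

There is one attempt and no reset: what is moved stays moved. The work goes in short steps, Python scripts to look and compute and a shell command to move; the robot and the scene stay as the last step left them, time stands still between calls to the robot, and variables do not carry over. Pictures are saved under pics/ and viewed, and the job is handed in when it is done.

```bash
ls; mkdir -p pics; python3 - <<'E'
from station import r
import cv2
s=r.sense(); print(s['time_s'],s['tcp_pos'],s['ee_rot'],s['gripper_width'])
for n in ("scene","top"):
    p,d=r.capture(n); cv2.imwrite(f"pics/{n}0.png",p)
    import numpy as np; np.save(f"{n}0.npy",d)
    print(r.calibration(n))
E
```

```text
pics
0.0 [0.19925852 0.59175783 0.22146942] [[-3.19301315e-01 -9.47653067e-01 -5.78608106e-04]
 [-9.47650813e-01  3.19301819e-01 -2.07000166e-03]
 [ 2.14639404e-03 -1.12635809e-04 -9.99997690e-01]] 1.0014633910826842
{'fx': 453.49611415628976, 'fy': 453.49611415628976, 'cx': 283.4781842392097, 'cy': 207.51697822764237, 'k1': -0.041093219251752314, 'R': array([[ 0.84464064,  0.5352025 , -0.01185237],
       [ 0.43270282, -0.69557985, -0.57353024],
       [-0.31519909,  0.4792984 , -0.81909864]]), 't': array([-0.51950293, -0.24720839,  1.2439701 ])}
{'fx': 542.025411206631, 'fy': 542.025411206631, 'cx': 276.15325927951005, 'cy': 208.97910243538243, 'k1': -0.10964934912337046, 'R': array([[-0.02483074, -0.99962652,  0.01141311],
       [-0.99531977,  0.02365399, -0.09369655],
       [ 0.09339159, -0.01368625, -0.99553538]]), 't': array([0.01760445, 0.59423476, 1.04299873])}
```

View pics/scene0.png

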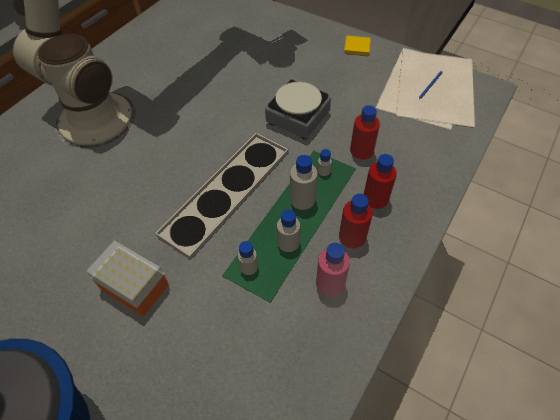

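View pics/top0.png

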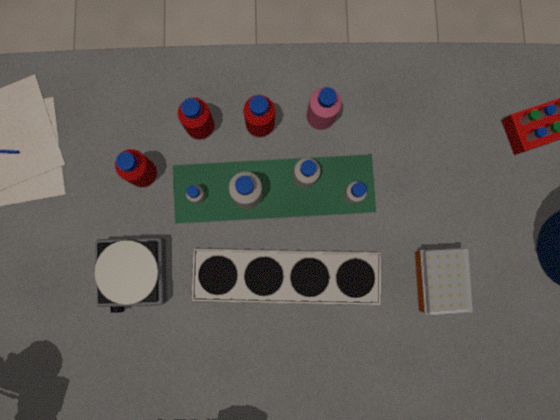

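```bash
cat > h.py <<'E'
import numpy as np, cv2
from station import r
def cloud(n,d,cal=None,T=None):
    c=cal or r.calibration(n)
    H,W=d.shape; u,v=np.meshgrid(np.arange(W),np.arange(H))
    K=np.array([[c['fx'],0,c['cx']],[0,c['fy'],c['cy']],[0,0,1]])
    # iterate undistort
    xd=(u-c['cx'])/c['fx']; yd=(v-c['cy'])/c['fy']; x,y=xd.copy(),yd.copy()
    for _ in range(10):
        s=1+c['k1']*(x*x+y*y); x=xd/s; y=yd/s
    P=np.stack([x*d,y*d,d],-1)
    if T is not None: return P@T[:3,:3].T+T[:3,3]
    return (P-c['t'])@c['R']
def ray(n,u,v,z):
    c=r.calibration(n); xd=(u-c['cx'])/c['fx']; yd=(v-c['cy'])/c['fy']; x,y=xd,yd
    for _ in range(10):
        s=1+c['k1']*(x*x+y*y); x=xd/s; y=yd/s
    D=c['R'].T@np.array([x,y,1]); O=-c['R'].T@c['t']
    return O+D*(z-O[2])/D[2]
E
cat > m.py <<'E'
from h import *
for n in ("top","scene"):
    p=cv2.imread(f"pics/{n}0.png"); d=np.load(f"{n}0.npy"); P=cloud(n,d); P[d==0]=9
    hsv=cv2.cvtColor(p,cv2.COLOR_BGR2HSV)
    for nm,m in (("cap",cv2.inRange(hsv,(100,120,50),(125,255,255))),("pad",cv2.inRange(p,(0,0,0),(32,32,32)))):
        k,L,S,C=cv2.connectedComponentsWithStats(m)
        for i in range(1,k):
            if S[i,4]<60 or S[i,4]>3000: continue
            q=P[L==i]
            zt=np.percentile(q[:,2],95); 
            if nm=="cap":
                t=q[abs(q[:,2]-zt)<.006]; mm=(t[:,:2].min(0)+t[:,:2].max(0))/2
                print(n,nm,C[i].round(),S[i,4],'ztop',zt.round(4),'mid',mm.round(4),'mean',t.mean(0).round(4),'ext',np.ptp(t,0).round(3))
            else:
                cn=max(cv2.findContours((L==i).astype('uint8'),0,1)[0],key=len)
                if len(cn)<6: continue
                e=cv2.fitEllipse(cn)
                print(n,nm,np.round(e[0],1),S[i,4],np.median(q[:,2]).round(4),'ray',ray(n,*e[0],.006).round(4),'mean',q.mean(0).round(4),'ext',np.ptp(q,0).round(3))
E
python3 m.py
```

```text
top cap [327.  97.] 261 ztop 0.141 mid [ 0.7883 -0.0929] mean [ 0.7879 -0.0931  0.1385] ext [0.031 0.03  0.008]
top cap [258. 105.] 273 ztop 0.141 mid [0.7755 0.0319] mean [0.775  0.0319 0.1386] ext [0.032 0.031 0.007]
top cap [191. 108.] 274 ztop 0.1414 mid [0.7736 0.1562] mean [0.7736 0.1557 0.1388] ext [0.031 0.03  0.008]
top cap [550. 109.] 89 ztop 0.1023 mid [ 0.771  -0.5366] mean [ 0.7706 -0.5362  0.1001] ext [0.017 0.021 0.009]
top cap [541. 132.] 89 ztop 0.1026 mid [ 0.7261 -0.5136] mean [ 0.7262 -0.5133  0.1002] ext [0.017 0.021 0.007]
top cap [126. 161.] 269 ztop 0.1415 mid [0.6773 0.2736] mean [0.6775 0.2737 0.1386] ext [0.033 0.032 0.007]
top cap [308. 168.] 190 ztop 0.1111 mid [ 0.6625 -0.0564] mean [ 0.6623 -0.0567  0.1084] ext [0.028 0.026 0.008]
top cap [244. 185.] 258 ztop 0.1436 mid [0.6288 0.0598] mean [0.6289 0.0604 0.1408] ext [0.031 0.03  0.008]
top cap [359. 189.] 168 ztop 0.0895 mid [ 0.6224 -0.152 ] mean [ 0.6224 -0.1517  0.0864] ext [0.025 0.025 0.008]
top cap [192. 191.] 118 ztop 0.0715 mid [0.6288 0.1631] mean [0.6289 0.1624 0.0688] ext [0.02  0.022 0.007]
[... 2390 characters left out ...]
[292.9 106.6] 201 0.0693 ray [0.4448 0.3172 0.006 ] mean [0.5308 0.283  0.1128] ext [8.576 8.771 8.943]
scene pad [260.3 155.1] 507 0.0074 ray [0.4682 0.1221 0.006 ] mean [0.4685 0.1214 0.0074] ext [0.074 0.082 0.012]
scene pad [237.8 178.4] 528 0.0073 ray [0.4638 0.0306 0.006 ] mean [0.4969 0.0641 0.0414] ext [8.575 9.009 8.997]
scene pad [214.  203.6] 595 0.0074 ray [ 0.4604 -0.0608  0.006 ] mean [ 5.186e-01 -1.000e-04  6.780e-02] ext [8.577 9.099 8.997]
scene pad [187.8 230.2] 592 0.0074 ray [ 0.4549 -0.1511  0.006 ] mean [ 0.4848 -0.12    0.0378] ext [8.583 9.191 8.998]
scene pad [ 79.4 408.8] 266 0.0778 ray [ 0.5293 -0.5545  0.006 ] mean [ 0.5964 -0.5123  0.1121] ext [8.478 9.562 8.995]
```

```bash
cat > g.py <<'E'
import sys
from h import *
from scipy.spatial.transform import Rotation as Ro
# usage: g.py x y z [heading deg]
s=r.sense(); R=np.array(s['ee_rot']); p=np.array(s['tcp_pos'])
x,y,z=map(float,sys.argv[1:4]); h=float(sys.argv[4]) if len(sys.argv)>4 else 180
c,n=np.cos(np.radians(h)),np.sin(np.radians(h))
Rt=np.array([[c,n,0],[n,-c,0],[0,0,-1.]])
d=R.T@(np.array([x,y,z])-p); v=np.degrees(Ro.from_matrix(R.T@Rt).as_rotvec())/5
print(f"t={s['time_s']:.2f} pos",p.round(4),"F",np.round(s['wrist_force'],1),"w",round(s['gripper_width']*.087,4),"J",np.round(s['joints']).astype(int))
print("shift",d.round(4),"turn",v.round(3))
E
python3 g.py .6293 .0603 .2215 180
```

```text
t=0.10 pos [0.1993 0.5918 0.2216] F [-0.3  0.1 -0.3] w 0.0872 J [ 86  22   0   0 -68 -15]
shift [ 0.3664 -0.5772  0.0008] turn [-0.015 -0.019 14.276]
```

```bash
python3 -m jog '[[[0.01,-0.016,0],[0,0,0.5]],[[0.03,-0.047,0],[0,0,1.5]],[[0.05,-0.08,0],[0,0,2.8]],[[0.07,-0.11,0],[0,0,4.2]],[[0.09,-0.142,0],[0,0,5.6]],[[0.11,-0.173,0],[0,0,7]],[[0.13,-0.205,0],[0,0,8.4]],[[0.15,-0.236,0],[0,0,9.8]],[[0.17,-0.268,0],[0,0,11.2]],[[0.19,-0.3,0],[0,0,12.5]]]' 0.087; python3 g.py .6293 .0603 .2215 180
```

```text
time_s: 0.93
tcp_pos: [0.4236, 0.3147, 0.2223]
ee_rot: [[-0.989, -0.149, -0.0], [-0.149, 0.989, -0.0], [0.001, -0.0, -1.0]]
wrist_force: [0.9, -0.9, 0.6]
gripper_width: 1.0
t=0.93 pos [0.4236 0.3147 0.2223] F [ 0.9 -0.9  0.6] w 0.087 J [ 54  13 -13   0 -64 -46]
shift [-0.1655 -0.2822  0.0008] turn [-0.004 -0.006  1.714]
```

```bash
python3 -m jog '[[[-0.018,-0.03,0],[0,0,0.3]],[[-0.037,-0.063,0],[0,0,0.7]],[[-0.056,-0.096,0],[0,0,1.2]],[[-0.075,-0.128,0],[0,0,1.7]],[[-0.094,-0.16,0],[0,0,1.7]],[[-0.113,-0.193,0],[0,0,1.7]],[[-0.132,-0.225,0],[0,0,1.7]],[[-0.15,-0.256,0],[0,0,1.7]],[[-0.162,-0.277,0],[0,0,1.7]],[[-0.165,-0.282,0],[0,0,1.7]]]' 0.087; python3 - <<'E'
from h import *
for n in("wrist","top"):
    p,d=r.capture(n); cv2.imwrite(f"pics/{n}1.png",p); np.save(n+"1.npy",d)
E
python3 g.py .6293 .0603 .125 180
```

```text
time_s: 1.77
tcp_pos: [0.6312, 0.0602, 0.2212]
ee_rot: [[-1.0, -0.003, -0.001], [-0.003, 1.0, -0.001], [0.001, -0.001, -1.0]]
wrist_force: [-0.8, -0.1, -0.5]
gripper_width: 0.998
t=1.87 pos [0.6298 0.0622 0.2214] F [ 0.   0.2 -0.2] w 0.0868 J [ 20  23   2   0 -69 -20]
shift [ 0.0003 -0.0019  0.0964] turn [-0.003 -0.022  0.048]
```

View pics/wrist1.png

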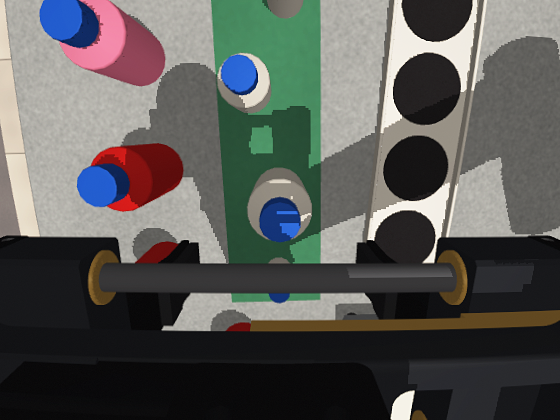

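View pics/top1.png

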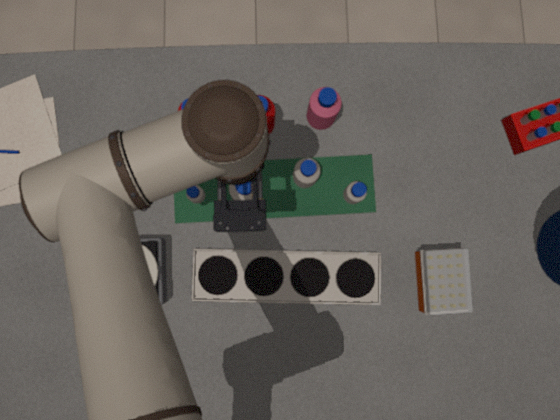

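```bash
python3 -m jog '[[[0,-0.002,0.015],[0,0,0]],[[0,-0.002,0.035],[0,0,0]],[[0,-0.002,0.055],[0,0,0]],[[0,-0.002,0.075],[0,0,0]],[[0,-0.002,0.09],[0,0,0]],[[0,-0.002,0.1],[0,0,0]],[[0,-0.002,0.106],[0,0,0]],[[0,-0.002,0.11],[0,0,0]],[[0,-0.002,0.11],[0,0,0]],[[0,-0.002,0.11],[0,0,0]]]' 0.06;  python3 g.py .6293 .0603 .111 180
python3 -m jog '[[[0,0,0],[0,0,0]],[[0,0,0],[0,0,0]],[[0,0,0],[0,0,0]],[[0,0,0],[0,0,0]],[[0,0,0],[0,0,0]],[[0,0,0],[0,0,0]],[[0,0,0],[0,0,0]],[[0,0,0],[0,0,0]],[[0,0,0],[0,0,0]],[[0,0,0],[0,0,0]]]' 0.02;  python3 g.py .6293 .0603 .161 180
```

```text
time_s: 2.7
tcp_pos: [0.6301, 0.0618, 0.1133]
ee_rot: [[-1.0, -0.007, 0.001], [-0.007, 1.0, 0.0], [-0.001, 0.0, -1.0]]
wrist_force: [-0.4, -0.3, 1.0]
gripper_width: 0.688
t=2.70 pos [0.6301 0.0618 0.1133] F [-0.4 -0.3  1. ] w 0.0598 J [ 20  28  -7   0 -55 -20]
shift [ 0.0008 -0.0015  0.0023] turn [0.003 0.016 0.084]
time_s: 3.53
tcp_pos: [0.6297, 0.0614, 0.1128]
ee_rot: [[-1.0, -0.007, -0.0], [-0.007, 1.0, -0.0], [0.0, -0.0, -1.0]]
wrist_force: [-1.3, -0.4, 2.8]
gripper_width: 0.377
t=3.53 pos [0.6297 0.0614 0.1128] F [-1.3 -0.4  2.8] w 0.0328 J [ 20  28  -7   0 -55 -20]
shift [ 0.0004 -0.0011 -0.0482] turn [-0.001 -0.     0.079]
```

```bash
python3 g.py .4547 -.1505 .175 180
python3 -m jog '[[[0,0,-0.01],[0,0,0]],[[0,0,-0.03],[0,0,0]],[[0,0,-0.05],[0,0,0]],[[0.01,-0.012,-0.06],[0,0,0]],[[0.03,-0.037,-0.062],[0,0,0]],[[0.053,-0.064,-0.062],[0,0,0]],[[0.076,-0.092,-0.062],[0,0,0]],[[0.099,-0.12,-0.062],[0,0,0]],[[0.122,-0.147,-0.062],[0,0,0]],[[0.14,-0.17,-0.062],[0,0,0]]]' 0.02;  python3 g.py .4547 -.1505 .130 180
```

```text
t=3.53 pos [0.6297 0.0614 0.1128] F [-1.3 -0.4  2.8] w 0.0328 J [ 20  28  -7   0 -55 -20]
shift [ 0.1764 -0.2107 -0.0622] turn [-0.001 -0.     0.079]
time_s: 4.37
tcp_pos: [0.4882, -0.1108, 0.1742]
ee_rot: [[-1.0, -0.006, -0.002], [-0.006, 1.0, 0.0], [0.002, 0.0, -1.0]]
wrist_force: [-0.0, -1.1, -2.5]
gripper_width: 0.378
t=4.37 pos [ 0.4882 -0.1108  0.1742] F [-0.  -1.1 -2.5] w 0.0329 J [  6  13 -21   0 -57  -5]
shift [ 0.0336 -0.0395  0.0443] turn [ 0.005 -0.023  0.069]
```

Weight shows (~2.5 N), bottle in hand.

```bash

python3 -m jog '[[[0.015,-0.018,0],[0,0,0]],[[0.026,-0.03,0],[0,0,0.05]],[[0.033,-0.038,0],[0,0,0.07]],[[0.034,-0.04,0.01],[0,0,0.07]],[[0.034,-0.04,0.02],[0,0,0.07]],[[0.034,-0.04,0.03],[0,0,0.07]],[[0.034,-0.04,0.038],[0,0,0.07]],[[0.034,-0.04,0.042],[0,0,0.07]],[[0.034,-0.04,0.044],[0,0,0.07]],[[0.034,-0.04,0.044],[0,0,0.07]]]' 0.02;  python3 g.py .4547 -.1505 .118 180
```

```text
time_s: 5.2
tcp_pos: [0.4573, -0.1496, 0.1302]
ee_rot: [[-1.0, -0.001, -0.001], [-0.001, 1.0, -0.0], [0.001, -0.0, -1.0]]
wrist_force: [0.8, 0.3, -2.2]
gripper_width: 0.378
t=5.20 pos [ 0.4573 -0.1496  0.1302] F [ 0.8  0.3 -2.2] w 0.0329 J [  1  14 -27   0 -50  -1]
shift [ 0.0026 -0.0009  0.0122] turn [-0.001 -0.007  0.013]
```

```bash

python3 -m jog '[[[0.001,0,0.003],[0,0,0]],[[0.002,-0.001,0.006],[0,0,0]],[[0.0025,-0.001,0.008],[0,0,0]],[[0.0025,-0.001,0.01],[0,0,0]],[[0.0025,-0.001,0.011],[0,0,0]],[[0.0025,-0.001,0.012],[0,0,0]],[[0.0025,-0.001,0.012],[0,0,0]],[[0.0025,-0.001,0.012],[0,0,0]],[[0.0025,-0.001,0.012],[0,0,0]],[[0.0025,-0.001,0.012],[0,0,0]]]' 0.02;  python3 g.py .4547 -.1505 .117 180
```

```text
time_s: 6.03
tcp_pos: [0.4548, -0.1508, 0.1187]
ee_rot: [[-1.0, -0.001, 0.0], [-0.001, 1.0, -0.0], [-0.0, -0.0, -1.0]]
wrist_force: [0.3, -0.2, -5.0]
gripper_width: 0.379
t=6.03 pos [ 0.4548 -0.1508  0.1187] F [ 0.3 -0.2 -5. ] w 0.033 J [  1  14 -28   0 -48  -1]
shift [0.0001 0.0003 0.0017] turn [-0.     0.004  0.008]
```

```bash

python3 -m jog '[[[0,0,0.0005],[0,0,0]],[[0,0,0.001],[0,0,0]],[[0,0,0.001],[0,0,0]],[[0,0,0.001],[0,0,0]],[[0,0,0.001],[0,0,0]],[[0,0,0.001],[0,0,0]],[[0,0,0.001],[0,0,0]],[[0,0,0.001],[0,0,0]],[[0,0,0.001],[0,0,0]],[[0,0,0.001],[0,0,0]]]' 0.02;  python3 g.py .4547 -.1505 .117 180
python3 -m jog '[[[0,0,0],[0,0,0]],[[0,0,0],[0,0,0]],[[0,0,0],[0,0,0]],[[0,0,0],[0,0,0]],[[0,0,0],[0,0,0]],[[0,0,-0.01],[0,0,0]],[[0,0,-0.03],[0,0,0]],[[0,0,-0.05],[0,0,0]],[[0,0,-0.07],[0,0,0]],[[0,0,-0.08],[0,0,0]]]' 0.06;  python3 g.py .6628 -.057 .2 180
```

```text
time_s: 6.87
tcp_pos: [0.4547, -0.1508, 0.1176]
ee_rot: [[-1.0, -0.001, 0.0], [-0.001, 1.0, 0.0], [-0.0, 0.0, -1.0]]
wrist_force: [0.1, -0.3, -2.9]
gripper_width: 0.381
t=6.87 pos [ 0.4547 -0.1508  0.1176] F [ 0.1 -0.3 -2.9] w 0.0332 J [  1  14 -28   0 -48  -1]
shift [-0.      0.0003  0.0006] turn [0.    0.    0.008]
time_s: 7.7
tcp_pos: [0.4559, -0.151, 0.2003]
ee_rot: [[-1.0, -0.001, 0.004], [-0.001, 1.0, -0.001], [-0.004, -0.001, -1.0]]
wrist_force: [0.3, -0.9, -0.2]
gripper_width: 0.687
t=7.70 pos [ 0.4559 -0.151   0.2003] F [ 0.3 -0.9 -0.2] w 0.0598 J [  1   9 -21   0 -60  -1]
shift [-0.207   0.0938  0.0011] turn [-0.01   0.05   0.015]
```

```bash

python3 -m jog '[[[-0.015,0.007,0],[0,0,0]],[[-0.045,0.02,0],[0,0,0]],[[-0.08,0.036,0],[0,0,0]],[[-0.115,0.052,0],[0,0,0]],[[-0.15,0.068,0],[0,0,0]],[[-0.18,0.081,0],[0,0,0]],[[-0.2,0.09,0.005],[0,0,0]],[[-0.207,0.094,0.015],[0,0,0]],[[-0.207,0.094,0.03],[0,0,0]],[[-0.207,0.094,0.045],[0,0,0]]]' 0.07;  python3 g.py .6628 -.057 .084 180
```

```text
time_s: 8.53
tcp_pos: [0.6615, -0.0563, 0.1513]
ee_rot: [[-1.0, -0.001, -0.001], [-0.001, 1.0, 0.0], [0.001, 0.0, -1.0]]
wrist_force: [-0.5, 0.4, 0.0]
gripper_width: 0.804
t=8.53 pos [ 0.6615 -0.0563  0.1513] F [-0.5  0.4  0. ] w 0.07 J [  9  29   1   0 -62  -9]
shift [-0.0013 -0.0007  0.0673] turn [ 0.002 -0.007  0.011]
```

```bash

python3 -m jog '[[[-0.001,0,0.01],[0,0,0]],[[-0.001,-0.001,0.022],[0,0,0]],[[-0.001,-0.001,0.036],[0,0,0]],[[-0.001,-0.001,0.048],[0,0,0]],[[-0.001,-0.001,0.058],[0,0,0]],[[-0.001,-0.001,0.064],[0,0,0]],[[-0.001,-0.001,0.067],[0,0,0]],[[-0.001,-0.001,0.067],[0,0,0]],[[-0.001,-0.001,0.067],[0,0,0]],[[-0.001,-0.001,0.067],[0,0,0]]]' 0.06;  python3 g.py .6628 -.057 .084 180
python3 -m jog '[[[0,0,0],[0,0,0]],[[0,0,0],[0,0,0]],[[0,0,0],[0,0,0]],[[0,0,0],[0,0,0]],[[0,0,0],[0,0,0]],[[0,0,0],[0,0,0]],[[0,0,0],[0,0,0]],[[0,0,0],[0,0,0]],[[0,0,0],[0,0,0]],[[0,0,0],[0,0,0]]]' 0.02;  python3 g.py .4593 -.0604 .146 180
```

```text
time_s: 9.37
tcp_pos: [0.6632, -0.0576, 0.0864]
ee_rot: [[-1.0, -0.001, 0.002], [-0.001, 1.0, 0.0], [-0.002, 0.0, -1.0]]
wrist_force: [-0.2, -0.0, 0.0]
gripper_width: 0.688
t=9.37 pos [ 0.6632 -0.0576  0.0864] F [-0.2 -0.   0. ] w 0.0598 J [  9  32  -3   0 -54  -9]
shift [0.0004 0.0006 0.0024] turn [0.    0.02  0.011]
time_s: 10.2
tcp_pos: [0.6627, -0.0576, 0.0856]
ee_rot: [[-1.0, -0.001, 0.0], [-0.001, 1.0, -0.0], [-0.0, -0.0, -1.0]]
wrist_force: [0.8, -0.5, -0.9]
gripper_width: 0.337
t=10.20 pos [ 0.6627 -0.0576  0.0856] F [ 0.8 -0.5 -0.9] w 0.0294 J [  9  32  -3   0 -54  -9]
shift [ 0.2034 -0.0026 -0.0604] turn [-0.     0.004  0.009]
```

```bash

python3 -m jog '[[[0,0,-0.01],[0,0,0]],[[0,0,-0.03],[0,0,0]],[[0.01,0,-0.05],[0,0,0]],[[0.035,-0.001,-0.058],[0,0,0]],[[0.065,-0.002,-0.058],[0,0,0]],[[0.095,-0.003,-0.058],[0,0,0]],[[0.125,-0.003,-0.058],[0,0,0]],[[0.155,-0.003,-0.058],[0,0,0]],[[0.18,-0.003,-0.058],[0,0,0]],[[0.195,-0.003,-0.055],[0,0,0]]]' 0.02;  python3 g.py .4593 -.061 .099 180
```

```text
time_s: 11.03
tcp_pos: [0.4644, -0.061, 0.1412]
ee_rot: [[-1.0, -0.0, -0.001], [-0.0, 1.0, 0.0], [0.001, 0.0, -1.0]]
wrist_force: [0.1, -0.1, -2.1]
gripper_width: 0.336
t=11.03 pos [ 0.4644 -0.061   0.1412] F [ 0.1 -0.1 -2.1] w 0.0292 J [ 12  12 -28   0 -51 -12]
shift [0.0051 0.     0.0422] turn [ 0.004 -0.013  0.003]
```

```bash

python3 -m jog '[[[0.004,0,0.005],[0,0,0]],[[0.006,0,0.012],[0,0,0]],[[0.007,0,0.02],[0,0,0]],[[0.007,0,0.028],[0,0,0]],[[0.007,0,0.034],[0,0,0]],[[0.007,0,0.038],[0,0,0]],[[0.007,0,0.042],[0,0,0]],[[0.007,0,0.043],[0,0,0]],[[0.007,0,0.043],[0,0,0]],[[0.007,0,0.043],[0,0,0]]]' 0.02;  python3 g.py .4593 -.061 .09 180
```

```text
time_s: 11.87
tcp_pos: [0.4609, -0.0608, 0.0976]
ee_rot: [[-1.0, -0.001, 0.0], [-0.001, 1.0, -0.0], [-0.0, -0.0, -1.0]]
wrist_force: [-0.1, 0.7, -2.7]
gripper_width: 0.333
t=11.87 pos [ 0.4609 -0.0608  0.0976] F [-0.1  0.7 -2.7] w 0.029 J [ 13  15 -31   0 -44 -13]
shift [ 0.0016 -0.0002  0.0076] turn [-0.001  0.003  0.009]
```

```bash

python3 -m jog '[[[0.001,0,0.002],[0,0,0]],[[0.0015,0,0.004],[0,0,0]],[[0.0015,0,0.006],[0,0,0]],[[0.0015,0,0.007],[0,0,0]],[[0.0015,0,0.0075],[0,0,0]],[[0.0015,0,0.0075],[0,0,0]],[[0.0015,0,0.0075],[0,0,0]],[[0.0015,0,0.0075],[0,0,0]],[[0.0015,0,0.0075],[0,0,0]],[[0.0015,0,0.0075],[0,0,0]]]' 0.02;  python3 g.py .4593 -.061 .09 180
python3 - <<'E'
from h import *
p,d=r.capture("scene"); cv2.imwrite("pics/s2.png",p[100:300,120:400].repeat(2,0).repeat(2,1)); np.save("s2.npy",d)
E
```

```text
time_s: 12.7
tcp_pos: [0.4591, -0.0608, 0.0901]
ee_rot: [[-1.0, -0.001, 0.0], [-0.001, 1.0, 0.0], [-0.0, 0.0, -1.0]]
wrist_force: [-0.0, 0.4, -1.5]
gripper_width: 0.332
t=12.70 pos [ 0.4591 -0.0608  0.0901] F [-0.   0.4 -1.5] w 0.0289 J [ 13  15 -32   0 -43 -13]
shift [-0.0002 -0.0002  0.0001] turn [0.    0.002 0.008]
```

View pics/s2.png

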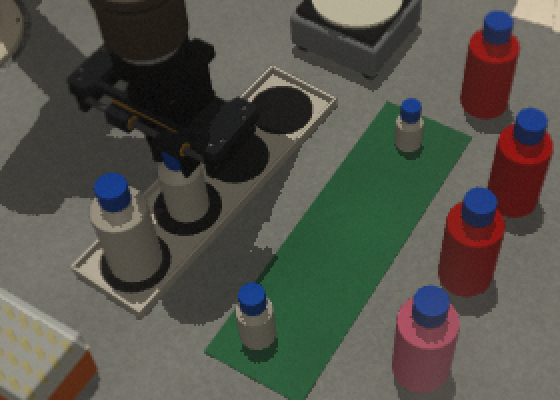

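```bash

python3 -m jog '[[[0,0,0],[0,0,0]],[[0,0,0],[0,0,0]],[[0,0,0],[0,0,0]],[[0,0,0],[0,0,0]],[[0,0,0],[0,0,0]],[[0,0,-0.01],[0,0,0]],[[0,0,-0.03],[0,0,0]],[[0,0,-0.055],[0,0,0]],[[-0.015,-0.008,-0.07],[0,0,0]],[[-0.04,-0.022,-0.075],[0,0,0]]]' 0.06;  python3 g.py .6232 -.1525 .13 180
```

```text
time_s: 13.58
tcp_pos: [0.4996, -0.0823, 0.1685]
ee_rot: [[-1.0, -0.003, 0.005], [-0.003, 1.0, 0.001], [-0.005, 0.001, -1.0]]
wrist_force: [0.7, 0.7, 1.1]
gripper_width: 0.688
t=13.58 pos [ 0.4996 -0.0823  0.1685] F [0.7 0.7 1.1] w 0.0599 J [  9  13 -21   0 -56  -9]
shift [-0.1232 -0.0706  0.0391] turn [0.007 0.059 0.036]
```

```bash

python3 -m jog '[[[-0.025,-0.014,0],[0,0,0]],[[-0.05,-0.028,0],[0,0,0]],[[-0.075,-0.043,0],[0,0,0]],[[-0.1,-0.057,0.004],[0,0,0]],[[-0.117,-0.067,0.012],[0,0,0]],[[-0.123,-0.07,0.025],[0,0,0]],[[-0.123,-0.07,0.034],[0,0,0]],[[-0.123,-0.07,0.038],[0,0,0]],[[-0.123,-0.07,0.04],[0,0,0]],[[-0.123,-0.07,0.04],[0,0,0]]]' 0.06;  python3 g.py .6232 -.1525 .063 180
```

```text
time_s: 14.42
tcp_pos: [0.6211, -0.152, 0.1248]
ee_rot: [[-1.0, -0.002, -0.001], [-0.002, 1.0, 0.0], [0.001, 0.0, -1.0]]
wrist_force: [-1.2, 0.2, 0.1]
gripper_width: 0.689
t=14.42 pos [ 0.6211 -0.152   0.1248] F [-1.2  0.2  0.1] w 0.0599 J [  1  28  -5   0 -57  -1]
shift [-0.0022 -0.0005  0.0618] turn [ 0.001 -0.016  0.017]
```

```bash

python3 -m jog '[[[-0.001,0,0.008],[0,0,0]],[[-0.002,0,0.02],[0,0,0]],[[-0.002,0,0.032],[0,0,0]],[[-0.002,0,0.044],[0,0,0]],[[-0.002,0,0.053],[0,0,0]],[[-0.002,0,0.059],[0,0,0]],[[-0.002,0,0.062],[0,0,0]],[[-0.002,0,0.062],[0,0,0]],[[-0.002,0,0.062],[0,0,0]],[[-0.002,0,0.062],[0,0,0]]]' 0.06;  python3 g.py .6232 -.1525 .063 180
python3 -m jog '[[[0,0,0],[0,0,0]],[[0,0,0],[0,0,0]],[[0,0,0],[0,0,0]],[[0,0,0],[0,0,0]],[[0,0,0],[0,0,0]],[[0,0,0],[0,0,0]],[[0,0,0],[0,0,0]],[[0,0,0],[0,0,0]],[[0,0,0],[0,0,0]],[[0,0,0],[0,0,0]]]' 0.015;  python3 g.py .4634 .0313 .18 180
```

```text
time_s: 15.25
tcp_pos: [0.6247, -0.1528, 0.0637]
ee_rot: [[-1.0, -0.001, 0.001], [-0.001, 1.0, -0.0], [-0.001, -0.0, -1.0]]
wrist_force: [0.4, 0.1, 0.2]
gripper_width: 0.688
t=15.25 pos [ 0.6247 -0.1528  0.0637] F [0.4 0.1 0.2] w 0.0599 J [  1  32  -8   0 -50  -1]
shift [0.0015 0.0003 0.0007] turn [-0.002  0.015  0.01 ]
time_s: 16.08
tcp_pos: [0.6241, -0.1527, 0.0631]
ee_rot: [[-1.0, -0.001, -0.0], [-0.001, 1.0, -0.0], [0.0, -0.0, -1.0]]
wrist_force: [-1.3, -0.1, 0.7]
gripper_width: 0.308
t=16.08 pos [ 0.6241 -0.1527  0.0631] F [-1.3 -0.1  0.7] w 0.0268 J [  1  32  -8   0 -50  -1]
shift [ 0.1606  0.1841 -0.1169] turn [-0.    -0.002  0.008]
```

```bash

python3 -m jog '[[[0,0,-0.01],[0,0,0]],[[0,0,-0.03],[0,0,0]],[[0,0.02,-0.046],[0,0,0]],[[0.005,0.048,-0.05],[0,0,0]],[[0.015,0.078,-0.05],[0,0,0]],[[0.03,0.108,-0.05],[0,0,0]],[[0.05,0.135,-0.05],[0,0,0]],[[0.075,0.158,-0.05],[0,0,0]],[[0.103,0.174,-0.05],[0,0,0]],[[0.13,0.183,-0.05],[0,0,0]]]' 0.015;  python3 g.py .4634 .0313 .076 180
```

```text
time_s: 16.92
tcp_pos: [0.4931, 0.0319, 0.1136]
ee_rot: [[-1.0, -0.002, 0.001], [-0.002, 1.0, 0.001], [-0.001, 0.001, -1.0]]
wrist_force: [0.0, 1.2, -0.2]
gripper_width: 0.31
t=16.92 pos [0.4931 0.0319 0.1136] F [ 0.   1.2 -0.2] w 0.027 J [ 23  16 -26   0 -48 -22]
shift [ 0.0298 -0.0005  0.0375] turn [0.006 0.012 0.027]
```

```bash

python3 -m jog '[[[0.014,0,0],[0,0,0]],[[0.024,0,0],[0,0,0]],[[0.03,0,0.005],[0,0,0]],[[0.031,-0.0005,0.012],[0,0,0]],[[0.031,-0.0005,0.02],[0,0,0]],[[0.031,-0.0005,0.027],[0,0,0]],[[0.031,-0.0005,0.033],[0,0,0]],[[0.031,-0.0005,0.036],[0,0,0]],[[0.031,-0.0005,0.038],[0,0,0]],[[0.031,-0.0005,0.038],[0,0,0]]]' 0.015;  python3 g.py .4634 .0313 .0675 180
```

```text
time_s: 17.75
tcp_pos: [0.463, 0.0295, 0.0743]
ee_rot: [[-1.0, -0.0, -0.001], [-0.0, 1.0, -0.001], [0.001, -0.001, -1.0]]
wrist_force: [0.5, -0.1, -0.9]
gripper_width: 0.311
t=17.75 pos [0.463  0.0295 0.0743] F [ 0.5 -0.1 -0.9] w 0.027 J [ 24  17 -33   0 -41 -24]
shift [-0.0004  0.0018  0.0068] turn [-0.007 -0.014  0.004]
```

```bash

python3 -m jog '[[[0,0.001,0.002],[0,0,0]],[[0,0.0018,0.004],[0,0,0]],[[0,0.0018,0.005],[0,0,0]],[[0,0.0018,0.006],[0,0,0]],[[0,0.0018,0.0065],[0,0,0]],[[0,0.0018,0.0065],[0,0,0]],[[0,0.0018,0.0065],[0,0,0]],[[0,0.0018,0.0065],[0,0,0]],[[0,0.0018,0.0065],[0,0,0]],[[0,0.0018,0.0065],[0,0,0]]]' 0.015;  python3 g.py .4634 .0313 .0675 180
```

```text
time_s: 18.58
tcp_pos: [0.4631, 0.0315, 0.0686]
ee_rot: [[-1.0, -0.001, 0.0], [-0.001, 1.0, 0.0], [-0.0, 0.0, -1.0]]
wrist_force: [-0.1, -0.7, -0.5]
gripper_width: 0.313
t=18.58 pos [0.4631 0.0315 0.0686] F [-0.1 -0.7 -0.5] w 0.0273 J [ 24  17 -33   0 -40 -24]
shift [-0.0003 -0.0002  0.0011] turn [0.001 0.002 0.008]
```

```bash

python3 -m jog '[[[0,0,0.0005],[0,0,0]],[[0,0,0.001],[0,0,0]],[[0,0,0.001],[0,0,0]],[[0,0,0.001],[0,0,0]],[[0,0,0.001],[0,0,0]],[[0,0,0.001],[0,0,0]],[[0,0,0.001],[0,0,0]],[[0,0,0.001],[0,0,0]],[[0,0,0.001],[0,0,0]],[[0,0,0.001],[0,0,0]]]' 0.015
python3 -m jog '[[[0,0,0],[0,0,0]],[[0,0,0],[0,0,0]],[[0,0,0],[0,0,0]],[[0,0,0],[0,0,0]],[[0,0,0],[0,0,0]],[[0,0,-0.01],[0,0,0]],[[0,0,-0.03],[0,0,0]],[[0,0,-0.055],[0,0,0]],[[-0.015,0.012,-0.07],[0,0,0]],[[-0.04,0.032,-0.075],[0,0,0]]]' 0.055;  python3 g.py .6293 .1628 .11 180
```

```text
time_s: 19.42
tcp_pos: [0.463, 0.0315, 0.0676]
ee_rot: [[-1.0, -0.001, 0.0], [-0.001, 1.0, 0.0], [-0.0, 0.0, -1.0]]
wrist_force: [0.5, -0.1, -1.1]
gripper_width: 0.316
time_s: 20.25
tcp_pos: [0.5029, 0.063, 0.1457]
ee_rot: [[-1.0, 0.001, 0.004], [0.001, 1.0, 0.001], [-0.004, 0.001, -1.0]]
wrist_force: [1.1, 0.7, 0.7]
gripper_width: 0.63
t=20.25 pos [0.5029 0.063  0.1457] F [1.1 0.7 0.7] w 0.0548 J [ 26  15 -22   0 -53 -26]
shift [-0.1262  0.0998  0.0363] turn [ 0.017  0.041 -0.007]
```

```bash

python3 -m jog '[[[-0.025,0.02,0],[0,0,0]],[[-0.052,0.041,0],[0,0,0]],[[-0.078,0.062,0],[0,0,0]],[[-0.102,0.081,0.004],[0,0,0]],[[-0.12,0.095,0.012],[0,0,0]],[[-0.126,0.1,0.025],[0,0,0]],[[-0.126,0.1,0.034],[0,0,0]],[[-0.126,0.1,0.038],[0,0,0]],[[-0.126,0.1,0.04],[0,0,0]],[[-0.126,0.1,0.04],[0,0,0]]]' 0.055;  python3 g.py .6293 .1628 .046 180
```

```text
time_s: 21.08
tcp_pos: [0.6278, 0.1626, 0.1022]
ee_rot: [[-1.0, -0.0, -0.001], [-0.0, 1.0, -0.001], [0.001, -0.001, -1.0]]
wrist_force: [-0.2, -0.9, -0.5]
gripper_width: 0.632
t=21.08 pos [0.6278 0.1626 0.1022] F [-0.2 -0.9 -0.5] w 0.055 J [ 29  30  -5   0 -55 -29]
shift [-0.0016  0.0002  0.0562] turn [-0.008 -0.017  0.001]
```

```bash

python3 -m jog '[[[-0.001,0,0.008],[0,0,0]],[[-0.001,0,0.018],[0,0,0]],[[-0.001,0,0.029],[0,0,0]],[[-0.001,0,0.04],[0,0,0]],[[-0.001,0,0.048],[0,0,0]],[[-0.001,0,0.053],[0,0,0]],[[-0.001,0,0.056],[0,0,0]],[[-0.001,0,0.056],[0,0,0]],[[-0.001,0,0.056],[0,0,0]],[[-0.001,0,0.056],[0,0,0]]]' 0.055;  python3 g.py .6293 .1628 .046 180
python3 -m jog '[[[0,0,0],[0,0,0]],[[0,0,0],[0,0,0]],[[0,0,0],[0,0,0]],[[0,0,0],[0,0,0]],[[0,0,0],[0,0,0]],[[0,0,0],[0,0,0]],[[0,0,0],[0,0,0]],[[0,0,0],[0,0,0]],[[0,0,0],[0,0,0]],[[0,0,0],[0,0,0]]]' 0.012;  python3 g.py .4677 .123 .096 180
```

```text
time_s: 21.92
tcp_pos: [0.6304, 0.1638, 0.0471]
ee_rot: [[-1.0, -0.001, 0.001], [-0.001, 1.0, 0.0], [-0.001, 0.0, -1.0]]
wrist_force: [-0.1, 0.1, 0.4]
gripper_width: 0.634
t=21.92 pos [0.6304 0.1638 0.0471] F [-0.1  0.1  0.4] w 0.0552 J [ 29  34  -7   0 -49 -29]
shift [ 0.0011 -0.001   0.0011] turn [0.004 0.012 0.01 ]
time_s: 22.75
tcp_pos: [0.63, 0.1636, 0.0466]
ee_rot: [[-1.0, -0.001, 0.0], [-0.001, 1.0, 0.0], [-0.0, 0.0, -1.0]]
wrist_force: [-1.0, -0.4, 0.6]
gripper_width: 0.262
t=22.75 pos [0.63   0.1636 0.0466] F [-1.  -0.4  0.6] w 0.0228 J [ 29  34  -7   0 -49 -29]
shift [ 0.1623 -0.0405 -0.0494] turn [0.    0.001 0.008]
```

```bash

python3 -m jog '[[[0,0,-0.01],[0,0,0]],[[0,0,-0.03],[0,0,0]],[[0.01,-0.003,-0.045],[0,0,0]],[[0.03,-0.008,-0.05],[0,0,0]],[[0.055,-0.014,-0.05],[0,0,0]],[[0.08,-0.02,-0.05],[0,0,0]],[[0.105,-0.026,-0.05],[0,0,0]],[[0.13,-0.032,-0.05],[0,0,0]],[[0.15,-0.037,-0.05],[0,0,0]],[[0.16,-0.04,-0.05],[0,0,0]]]' 0.012;  python3 g.py .4677 .1238 .06 180
```

```text
time_s: 23.58
tcp_pos: [0.4675, 0.1226, 0.0971]
ee_rot: [[-1.0, -0.001, -0.001], [-0.001, 1.0, -0.0], [0.001, -0.0, -1.0]]
wrist_force: [-1.1, 0.5, -0.7]
gripper_width: 0.26
t=23.58 pos [0.4675 0.1226 0.0971] F [-1.1  0.5 -0.7] w 0.0226 J [ 34  16 -29   0 -45 -34]
shift [-0.0002  0.0012  0.0371] turn [-0.001 -0.011  0.008]
```

```bash

python3 -m jog '[[[0,0.0005,0.004],[0,0,0]],[[0,0.001,0.01],[0,0,0]],[[0,0.001,0.017],[0,0,0]],[[0,0.001,0.024],[0,0,0]],[[0,0.001,0.03],[0,0,0]],[[0,0.001,0.034],[0,0,0]],[[0,0.001,0.037],[0,0,0]],[[0,0.001,0.038],[0,0,0]],[[0,0.001,0.038],[0,0,0]],[[0,0.001,0.038],[0,0,0]]]' 0.012;  python3 g.py .4677 .1238 .051 180
```

```text
time_s: 24.42
tcp_pos: [0.4702, 0.1246, 0.0586]
ee_rot: [[-1.0, -0.001, 0.0], [-0.001, 1.0, 0.0], [-0.0, 0.0, -1.0]]
wrist_force: [0.4, -0.4, -0.9]
gripper_width: 0.264
t=24.42 pos [0.4702 0.1246 0.0586] F [ 0.4 -0.4 -0.9] w 0.023 J [ 34  20 -31   0 -39 -34]
shift [ 0.0025 -0.0008  0.0076] turn [0.001 0.003 0.009]
```

```bash

python3 -m jog '[[[0.001,0,0.002],[0,0,0]],[[0.002,-0.0008,0.004],[0,0,0]],[[0.0025,-0.0008,0.006],[0,0,0]],[[0.0025,-0.0008,0.007],[0,0,0]],[[0.0025,-0.0008,0.0077],[0,0,0]],[[0.0025,-0.0008,0.0077],[0,0,0]],[[0.0025,-0.0008,0.0077],[0,0,0]],[[0.0025,-0.0008,0.0077],[0,0,0]],[[0.0025,-0.0008,0.0077],[0,0,0]],[[0.0025,-0.0008,0.0077],[0,0,0]]]' 0.012;  python3 g.py .4677 .1238 .051 180
```

```text
time_s: 25.25
tcp_pos: [0.4675, 0.1238, 0.0509]
ee_rot: [[-1.0, -0.001, 0.0], [-0.001, 1.0, 0.0], [-0.0, 0.0, -1.0]]
wrist_force: [-0.7, -0.8, -0.8]
gripper_width: 0.265
t=25.25 pos [0.4675 0.1238 0.0509] F [-0.7 -0.8 -0.8] w 0.0231 J [ 34  20 -32   0 -38 -34]
shift [-0.0002  0.     -0.0001] turn [0.001 0.002 0.009]
```

Release, retreat up, then swing toward +y to clear the view.

```bash

python3 -m jog '[[[0,0,0],[0,0,0]],[[0,0,0],[0,0,0]],[[0,0,0],[0,0,0]],[[0,0,0],[0,0,0]],[[0,0,0],[0,0,0]],[[0,0,-0.01],[0,0,0]],[[0,0,-0.03],[0,0,0]],[[0,0,-0.06],[0,0,0]],[[0,0,-0.095],[0,0,0]],[[0,0,-0.13],[0,0,0]]]' 0.055
python3 -m jog '[[[0,0.01,-0.02],[0,0,0]],[[0.01,0.03,-0.04],[0,0,0]],[[0.02,0.06,-0.06],[0,0,0]],[[0.04,0.1,-0.06],[0,0,0]],[[0.06,0.14,-0.06],[0,0,0]],[[0.08,0.175,-0.06],[0,0,0]],[[0.1,0.21,-0.06],[0,0,0]],[[0.12,0.24,-0.06],[0,0,0]],[[0.13,0.26,-0.06],[0,0,0]],[[0.13,0.27,-0.06],[0,0,0]]]' 0.055
python3 - <<'E'
from h import *
for n in("scene","top"):
    p,d=r.capture(n); cv2.imwrite(f"pics/{n}3.png",p); np.save(n+"3.npy",d)
E
sed 's/{n}0/{n}3/g' m.py | sed 's/S\[i,4\]<60/S[i,4]<90/' > m3.py; python3 m3.py | grep cap
```

```text
time_s: 26.08
tcp_pos: [0.4669, 0.1234, 0.182]
ee_rot: [[-1.0, -0.001, -0.001], [-0.001, 1.0, -0.001], [0.001, -0.001, -1.0]]
wrist_force: [1.4, -0.0, 0.0]
gripper_width: 0.63
time_s: 26.92
tcp_pos: [0.3353, 0.396, 0.2408]
ee_rot: [[-1.0, -0.005, -0.0], [-0.005, 1.0, 0.0], [0.0, 0.0, -1.0]]
wrist_force: [0.6, -0.9, -0.7]
gripper_width: 0.628
top cap [327.  97.] 265 ztop 0.141 mid [ 0.7884 -0.0929] mean [ 0.788  -0.0931  0.1384] ext [0.032 0.03  0.009]
top cap [258. 105.] 271 ztop 0.1413 mid [0.7755 0.0319] mean [0.7751 0.0321 0.1386] ext [0.032 0.031 0.009]
top cap [190. 108.] 270 ztop 0.1414 mid [0.7742 0.1553] mean [0.7736 0.1558 0.1388] ext [0.033 0.031 0.008]
top cap [126. 161.] 269 ztop 0.1412 mid [0.6782 0.2737] mean [0.6777 0.2734 0.1386] ext [0.032 0.031 0.007]
top cap [214. 276.] 107 ztop 0.0756 mid [0.4679 0.1235] mean [0.4675 0.1233 0.0728] ext [0.021 0.022 0.007]
top cap [263. 277.] 152 ztop 0.0933 mid [0.4626 0.0305] mean [0.4632 0.0307 0.0906] ext [0.024 0.024 0.007]
top cap [313. 278.] 186 ztop 0.1154 mid [ 0.46   -0.0591] mean [ 0.4603 -0.0595  0.1126] ext [0.026 0.02
[... 430 characters left out ...]
 [0.026 0.027 0.007]
scene cap [385. 162.] 233 ztop 0.1432 mid [0.7744 0.1559] mean [0.7747 0.1551 0.1413] ext [0.031 0.033 0.009]
scene cap [208. 177.] 186 ztop 0.1175 mid [ 0.4599 -0.0605] mean [ 0.4605 -0.0613  0.1152] ext [0.029 0.029 0.008]
scene cap [176. 196.] 268 ztop 0.1493 mid [ 0.4543 -0.1508] mean [ 0.4556 -0.1517  0.1472] ext [0.034 0.034 0.007]
scene cap [359. 203.] 266 ztop 0.143 mid [0.7761 0.0322] mean [0.7764 0.0312 0.1411] ext [0.032 0.036 0.007]
scene cap [335. 250.] 219 ztop 0.1437 mid [ 0.7891 -0.0937] mean [ 0.7894 -0.0939  0.1413] ext [0.032 0.033 0.007]
scene cap [ 49. 370.] 1523 ztop 0.1655 mid [ 0.5091 -0.5372] mean [ 0.5194 -0.529   0.1633] ext [0.184 0.068 0.01 ]
```

View pics/top3.png

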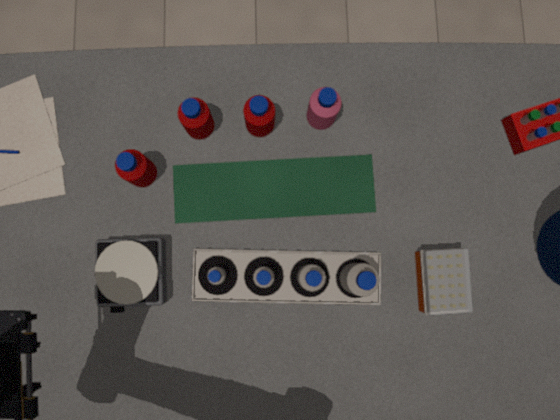

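View pics/scene3.png

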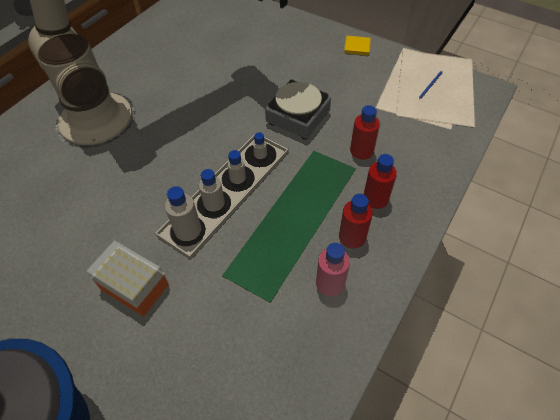

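The top view shows the caps at (214,276), (263,277), (313,278) and (366,280), one on each pad. They rise in size away from the stirrer, which is at (128,272), and the tip box hasn't moved. All four are within about 2 mm of the pad centres and upright, so I'm handing in.

```bash
python3 -c "
from station import r
print(r.finish_job()); print(r.sense()['time_s'])"
```

```text
the job is handed in; nothing more can be done
None
the job is handed in; nothing more can be done
```

The four white bottles now stand on the tray's pads in size order. `bottle_30` is on `pad_a` beside the stirrer, `bottle_60` on `pad_b`, `bottle_125` on `pad_c` and `bottle_250` on `pad_d` at the far end. I picked each one up by its cap, lifted it over the tray rim, lowered it and let go. The job was handed in at about 27 s; no verdict is reported.

Last checks:
- **Position:** the top and scene cameras both put every cap within about 2.5 mm of its pad's centre. The limit is 12 mm.
- **Upright and seated:** the bottles look upright in both pictures, and their tops are at the heights expected for standing on the pads, to within about 3 mm. I did not measure tilt separately.
- **Agreement:** the two cameras differ by 1–2 mm sideways and 2–3 mm in height, about what the calibration allows.
- **Surroundings:** the tip box shows no movement in the pictures, and the arm was clear of everything. No check failed.

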